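Batch the bushings through the weigh drum

TASK

Run one batch through the weigh drum: crank the drum so that its port faces up, put all the loose aluminium bushings from the bench into it, and then, on the key box, press the round key, the square key and the bar key fully down in that order, one at a time, without pressing the cross-shaped key. Then crank the drum over until its port faces straight down and every bushing has dropped into the tray beneath, and crank it back until the port faces straight up, with all bushings left in the tray. Do not disturb the jar, tape roll, blue part tray or screwdriver.

Things in the scene. Friction and masses are not known exactly. Their poses are not given: they have to be found in the camera images.
- cradle: fixed stand carrying the drum between two green posts, 60 mm wide and 210 mm tall, 100 to 112 mm from the middle along y either way. Origin: on the bench under the middle of the drum; x across the drum's axis, y along it towards the crank
- tray_floor (a point): middle of the floor of the grey open catch tray built into the cradle under the drum, 11 mm above the bench, axes as the cradle. The tray measures 320 mm in x by 190 mm in y outside, walls 5 mm thick, rim 56 mm above the bench; the drum covers its middle and leaves about 60 mm open at each x end
- drum (a joint): turn of the drum about its level axis (the cradle's y): 0 = port up, positive turns the top towards the cradle's +x, pi or -pi = port down; stops at 3.4 either way. Starts 0.6 to 1.3. Stiff bearing: stays where it is left (0.4 N m to turn, about 6 N at the crank grip, more when loaded). Bushings start to slide out beyond about 1.6 rad
- drum_axis (a point): middle of the drum, on its axis, 190 mm above the bench, turning with it: y along the axis towards the crank, z towards the port. The drum is a steel hexagonal barrel, 160 mm inside across flats, 150 mm long inside, walls 5 mm, round end discs of 96 mm radius; one flat side and half of each side next to it are missing: the port
- drum_port (a point): middle of the port (opening 138 mm wide by 150 mm along the axis), in the plane of its two long edges, 42 mm from the axis, turning with the drum; its z points out of the drum. The end discs stand 54 mm beyond it
- crank_grip (a point): grip point on the crank's pale wooden sleeve, 180 mm from the drum's middle along the cradle's +y and 65 mm off the axis, on the same side as the port; turns with the drum. The sleeve is a free-turning cylinder parallel to the axis, 20 mm dia, from 137 to 217 mm out; the crank's flat arm lies 124 to 134 mm out
- keybox: grey key box 150 x 150 x 30 mm fixed to the bench, with four white keys on its top; origin at the centre of its underside
- key_round_top (a point): centre of the top face of the round key (30 mm dia, at the box's -x +y corner), 44 mm above the bench, keys 60 mm apart in a 2 x 2 square
- key_round (a joint): joint of the round key: 0 released, 0.006 m fully down (counts as pressed beyond 0.004); spring, about 1 N to start and 4.5 N fully down
- key_square_top (a point): centre of the top face of the square key (28 x 28 mm, at the box's -x -y corner), 44 mm above the bench, keys 60 mm apart in a 2 x 2 square
- key_square (a joint): joint of the square key: 0 released, 0.006 m fully down (counts as pressed beyond 0.004); spring, about 1 N to start and 4.5 N fully down
- key_bar_top (a point): centre of the top face of the bar key (18 mm in x by 44 mm in y, at the box's +x +y corner), 44 mm above the bench, keys 60 mm apart in a 2 x 2 square
- key_bar (a joint): joint of the bar key: 0 released, 0.006 m fully down (counts as pressed beyond 0.004); spring, about 1 N to start and 4.5 N fully down
- key_cross_top (a point): centre of the top face of the cross-shaped key (34 x 34 mm cross, at the box's +x -y corner; not to be pressed), 44 mm above the bench, keys 60 mm apart in a 2 x 2 square
- key_cross (a joint): joint of the cross-shaped key: 0 released, 0.006 m fully down (counts as pressed beyond 0.004); spring, about 1 N to start and 4.5 N fully down
- bushing0: aluminium bushing: square flange 44 x 44 x 8 mm with a round 30 mm dia barrel on it, 60 mm tall over all, about 0.14 kg; stands upright on its flange at the start. Origin: centre of the flange's underside; z runs along the barrel, away from the flange. Three to five are present, the others are absent (None)
- bushing1: aluminium bushing: square flange 44 x 44 x 8 mm with a round 30 mm dia barrel on it, 60 mm tall over all, about 0.14 kg; stands upright on its flange at the start. Origin: centre of the flange's underside; z runs along the barrel, away from the flange. Three to five are present, the others are absent (None)
- bushing2: aluminium bushing: square flange 44 x 44 x 8 mm with a round 30 mm dia barrel on it, 60 mm tall over all, about 0.14 kg; stands upright on its flange at the start. Origin: centre of the flange's underside; z runs along the barrel, away from the flange. Three to five are present, the others are absent (None)
- bushing3: aluminium bushing: square flange 44 x 44 x 8 mm with a round 30 mm dia barrel on it, 60 mm tall over all, about 0.14 kg; stands upright on its flange at the start. Origin: centre of the flange's underside; z runs along the barrel, away from the flange. Three to five are present, the others are absent (None)
- bushing4: aluminium bushing: square flange 44 x 44 x 8 mm with a round 30 mm dia barrel on it, 60 mm tall over all, about 0.14 kg; stands upright on its flange at the start. Origin: centre of the flange's underside; z runs along the barrel, away from the flange. Three to five are present, the others are absent (None)
- jar: white jar with a green lid, 68 mm dia, 75 mm tall, bystander; origin at the centre of its underside
- tape_roll: orange roll of tape lying flat, 96 mm dia, 45 mm tall, bystander; origin at the centre of its underside
- part_tray: blue divided tray 120 x 160 x 45 mm, bystander; origin at the centre of its underside
- screwdriver: screwdriver 200 mm long lying on the bench, bystander; origin near its middle
Not all that is in view belongs to the job. Leave any purple look-alike of the bushing3 alone.

How it is judged:
On the way, in this order (a step that is already met when the one before it is completed fails the run):
1. all bushings lie in the drum, let go (x of bushing0 in the frame of drum_axis between -0.095 and 0.095 m and y of bushing0 in the frame of drum_axis between -0.078 and 0.078 m and z of bushing0 in the frame of drum_axis between -0.095 and 0.055 m and contact force between the fingers and bushing0 below 0.1 N and x of bushing1 in the frame of drum_axis between -0.095 and 0.095 m and y of bushing1 in the frame of drum_axis between -0.078 and 0.078 m and z of bushing1 in the frame of drum_axis between -0.095 and 0.055 m and contact force between the fingers and bushing1 below 0.1 N and x of bushing2 in the frame of drum_axis between -0.095 and 0.095 m and y of bushing2 in the frame of drum_axis between -0.078 and 0.078 m and z of bushing2 in the frame of drum_axis between -0.095 and 0.055 m and contact force between the fingers and bushing2 below 0.1 N and x of bushing3 in the frame of drum_axis between -0.095 and 0.095 m and y of bushing3 in the frame of drum_axis between -0.078 and 0.078 m and z of bushing3 in the frame of drum_axis between -0.095 and 0.055 m and contact force between the fingers and bushing3 below 0.1 N and x of bushing4 in the frame of drum_axis between -0.095 and 0.095 m and y of bushing4 in the frame of drum_axis between -0.078 and 0.078 m and z of bushing4 in the frame of drum_axis between -0.095 and 0.055 m and contact force between the fingers and bushing4 below 0.1 N), for 0.3 s.
2. the round key is pressed, alone (value of joint key_round above 0.004 m and value of joint each of key_square, key_bar, key_cross below 0.002 m), for 0.1 s.
3. the square key is pressed, alone (value of joint key_square above 0.004 m and value of joint each of key_round, key_bar, key_cross below 0.002 m), for 0.1 s.
4. the bar key is pressed, alone (value of joint key_bar above 0.004 m and value of joint each of key_round, key_square, key_cross below 0.002 m), for 0.1 s.
5. the port faces down (within 0.3 rad) and all bushings are in the tray (angle between drum_port's own z axis and vertical above 2.84 rad and x of bushing0 in the frame of cradle between -0.165 and 0.165 m and y of bushing0 in the frame of cradle between -0.1 and 0.1 m and z of bushing0 in the frame of cradle between 0 and 0.09 m and x of bushing1 in the frame of cradle between -0.165 and 0.165 m and y of bushing1 in the frame of cradle between -0.1 and 0.1 m and z of bushing1 in the frame of cradle between 0 and 0.09 m and x of bushing2 in the frame of cradle between -0.165 and 0.165 m and y of bushing2 in the frame of cradle between -0.1 and 0.1 m and z of bushing2 in the frame of cradle between 0 and 0.09 m and x of bushing3 in the frame of cradle between -0.165 and 0.165 m and y of bushing3 in the frame of cradle between -0.1 and 0.1 m and z of bushing3 in the frame of cradle between 0 and 0.09 m and x of bushing4 in the frame of cradle between -0.165 and 0.165 m and y of bushing4 in the frame of cradle between -0.1 and 0.1 m and z of bushing4 in the frame of cradle between 0 and 0.09 m), for 0.2 s.
At the end, for the whole second after the job is handed in: the port faces up within 0.25 rad and the drum is still, all bushings lie at rest inside the catch tray under the drum (origins within the tray's outline, less than 90 mm above the bench), and no key is held down (angle between drum_port's own z axis and vertical below 0.25 rad and x of bushing0 in the frame of cradle between -0.165 and 0.165 m and y of bushing0 in the frame of cradle between -0.1 and 0.1 m and z of bushing0 in the frame of cradle between 0 and 0.09 m and x of bushing1 in the frame of cradle between -0.165 and 0.165 m and y of bushing1 in the frame of cradle between -0.1 and 0.1 m and z of bushing1 in the frame of cradle between 0 and 0.09 m and x of bushing2 in the frame of cradle between -0.165 and 0.165 m and y of bushing2 in the frame of cradle between -0.1 and 0.1 m and z of bushing2 in the frame of cradle between 0 and 0.09 m and x of bushing3 in the frame of cradle between -0.165 and 0.165 m and y of bushing3 in the frame of cradle between -0.1 and 0.1 m and z of bushing3 in the frame of cradle between 0 and 0.09 m and x of bushing4 in the frame of cradle between -0.165 and 0.165 m and y of bushing4 in the frame of cradle between -0.1 and 0.1 m and z of bushing4 in the frame of cradle between 0 and 0.09 m and linear speed of each of bushing0, bushing1, bushing2, bushing3, bushing4 below 0.03 m/s and value of joint each of key_round, key_square, key_bar, key_cross below 0.002 m and velocity of joint drum between -0.05 and 0.05 rad/s); the robot touches nothing.
It fails at once if two keys are pressed at the same time (both beyond 3 mm) (value of joint each of key_round, key_square above 0.003 m or value of joint each of key_round, key_bar above 0.003 m or value of joint each of key_round, key_cross above 0.003 m or value of joint each of key_square, key_bar above 0.003 m or value of joint each of key_square, key_cross above 0.003 m or value of joint each of key_bar, key_cross above 0.003 m).
It fails at once if the cross-shaped key is pressed (beyond 3 mm) (value of joint key_cross above 0.003 m).
It fails at once if a bystander object is moved more than 40 mm (distance of any of jar, tape_roll, part_tray, screwdriver from where it was at the start of the episode above 0.04 m).
Of bushing0, bushing1, bushing2, bushing3, bushing4 only 3 to 5 are there at a start; the rules pass over those that are not, and their reading is None.
At some moment in a run one of bushing0, bushing1, bushing2, bushing3, bushing4 may be knocked a few centimetres aside while the robot is not near it.
Once in a run the grip may slacken for a moment while it holds something.
It also fails if it takes over 210 s, if anything falls off the work surface, if the arm or the gripper's body presses on something with over 40 N, if the wrist force passes 120 N, or if a joint passes its speed limit or range.

ROBOT

A 6-joint arm with a two-finger parallel gripper is mounted at the origin on the work surface. World frame = base frame: x ahead of the robot, y to its left, z up, the work surface at z = 0. Lengths are in m, angles in rad, forces in N, time in s.
With the tool pointing down it reaches from about 0.35 to 0.975 m from the base axis. Payload 17.4 kg.
Tool frame: the origin (TCP) lies at the very end of the fingers, on their centre line; the grasp point (between the pads) lies 19 mm behind it (env.grip_depth is the z of the grasp point in the tool frame, in m); z points along the fingers, y is the line along which they close (so a half turn about z gives the same grasp; the last joint's range is limited). The gripper opens to 85 mm and grips with 20 to 120 N. Pads are 22 mm wide; open, the fingers measure 114 mm over their backs; the gripper's body (76 mm by 85 mm) begins 54 mm behind the grasp point. The pads swing forward as they close: fully open they stand 13 mm farther back than shut.
Start: joints at [-1.243, 0.116, 1.442, -0, 1.584, -0.038], TCP at [0.241, -0.63, 0.231] pointing down, gripper open.
Joint ranges: [-2.83, 2.83], [-0.83, 2.19], [0.07, 2.5], [-1.14, 4.28], [0.01, 3], [-2.97, 2.97]. Speed limits (rad/s): [1.89, 1.89, 2.22, 3.14, 3.14, 3.14].

INTERFACE

Orientations are given as a 3x3 rotation matrix whose columns are the frame's x, y, z axes.
In Python, from bench import state, cams, close_job, env gives the robot as it stands.
- The arm moves only by the tool play_rows, never from a script. Its argument "commands" is a list that holds one entry, the list of rows, each a list of 5 numbers: the shift along the tool's x, y, z in mm, then the turn about the tool's z in degrees, then the opening, from 0 (shut) to 1 (fully open). A call has exactly 10 rows; each row shifts and turns the commanded pose from where the row before left it, along the tool's axes as they then stand; what a row does not reach is not made up. A row lasts 1/12 s, in which the tool goes at most 41.7 mm and 7.16 degrees, less where a joint would pass 70% of its speed; a pose out of reach is approached as far as the arm can. A call with a gripper value outside its range is refused whole. The fingers move at their own pace and stop on an object; "grip_force" is the grip in N (left out, the last holds). Time passes only in rows, so rows that do not move let the fingers close, or fill a call up. It gives the time, the measured TCP pose, the force, the opening and the grip force at its end, in the units of the state.
- state(): the state, without advancing time (a new reading comes with each control period).
- cams.get_image(name): name is "side" or "top"; returns a dict with "img" (400x640x3 uint8, red, green, blue), "mtx" (3x3 intrinsics, pixels), "eye" and "rotation" of the camera in the world. Camera axes: x right, y down, z forward; pixel columns grow to the right and rows downward; lengths in m; the calibration is good to about 2 mm. A picture is of the moment at which its call begins. There is no depth.
- close_job(): hands the job in; it is judged then, once.
The state is a dict: "time_s": time; "joint_pos": joint angles; "joint_vel": joint speeds; "effort": joint torques, N m; "position": TCP position; "tool_rot": TCP orientation; "wrist_force": force on the tool from outside, world axes, zero at the start; "wrist_torque": the same for the moment, N m; "finger_gap": opening from 0.0 (shut) to 1.0 (fully open); "finger_force": force on a finger pad.
Only numpy, scipy, OpenCV 4.12 (cv2) and the standard library are available. Lean on these libraries where they do the work, as an engineer would, in place of code of your own. Each camera call takes 0.05 s, during which the arm holds its last target. There are 200 camera calls.

## Working session

There is one attempt and no reset: what is moved stays moved. The work goes in short steps, Python scripts to look and compute and a tool call to move; the robot and the scene stay as the last step left them, time stands still between calls to the robot, and variables do not carry over. Pictures are saved under pics/ and viewed, at most 14 in all, crops included, and the job is handed in when it is done.

Besides the shell and the picture viewer there is one more tool, called after ">>>" by a JSON object that holds its "method" and its "body". play_rows: Moves the arm, as the interface text tells. Its arguments: {"type":"object","properties":{"commands":{"type":"array"},"grip_force":{"type":"number"}},"required":["commands"]}

```bash
ls; mkdir -p pics
cat > h.py <<'E'
import numpy as np, cv2
from bench import state,cams,close_job,env
def snap(n,f):
    d=cams.get_image(n); cv2.imwrite(f,d['img'][:,:,::-1]); np.savez('cam_'+n,mtx=d['mtx'],eye=d['eye'],rot=d['rotation'],img=d['img']); return d
def ray(n,u,v,z):
    d=np.load(f'cam_{n}.npz'); r=d['rot']@np.linalg.inv(d['mtx'])@[u,v,1]; return d['eye']+r*(z-d['eye'][2])/r[2]
def proj(n,p):
    d=np.load(f'cam_{n}.npz'); c=d['rot'].T@(np.array(p,float)-d['eye']); q=d['mtx']@c; return q[:2]/q[2]
E
python3 - <<'E'
from h import *
for n in('top','side'):
    d=snap(n,f'pics/{n}0.png'); print(n,d['eye'],d['rotation'].round(3),d['mtx'])
s=state();print(s)
E
```

```text
pics
top [ 0.36814193 -0.04604795  1.50773527] [[ 0.018 -0.996  0.084]
 [-1.    -0.018  0.008]
 [-0.006 -0.084 -0.996]] [[487.49229824   0.         308.85905299]
 [  0.         487.49229824 196.92712189]
 [  0.           0.           1.        ]]
side [ 0.18782376 -1.09005171  1.05204131] [[ 0.961 -0.157  0.226]
 [-0.275 -0.601  0.751]
 [ 0.018 -0.784 -0.621]] [[493.91307486   0.         316.17876199]
 [  0.         493.91307486 203.30040504]
 [  0.           0.           1.        ]]
{'time_s': 0.1, 'joint_pos': array([-1.24284428e+00,  1.16455613e-01,  1.44220133e+00, -9.33604331e-06,
        1.58401125e+00, -3.78133084e-02]), 'joint_vel': array([-0.00095004, -0.00144148, -0.00110094,  0.00123192, -0.00198134,
       -0.0008954 ]), 'effort': array([ 2.18758527e-03, -7.33667707e+01, -6.33787537e+01, -7.29442900e-05,
        5.18248577e-03,  6.91633332e-06]), 'position': array([ 0.24134808, -0.63019187,  0.23062236]), 'tool_rot': array([[ 9.33850343e-01,  3.57663823e-01, -3.55273187e-04],
       [ 3.57663998e-01, -9.33849792e-01,  1.01520752e-03],
       [ 3.13312100e-05, -1.07512032e-03, -9.99999422e-01]]), 'wrist_force': array([ 0.31892794, -0.02795927,  0.22860939]), 'wrist_torque': array([ 0.01271983, -0.0196175 , -0.04109999]), 'finger_force': 0.0, 'finger_gap': 0.9978375106023418}
```

View pics/top0.png

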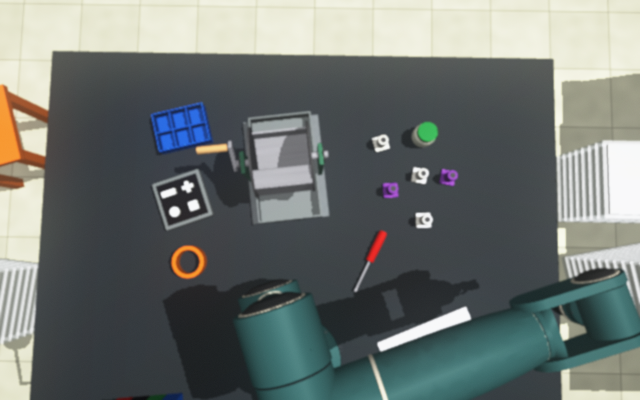

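View pics/side0.png

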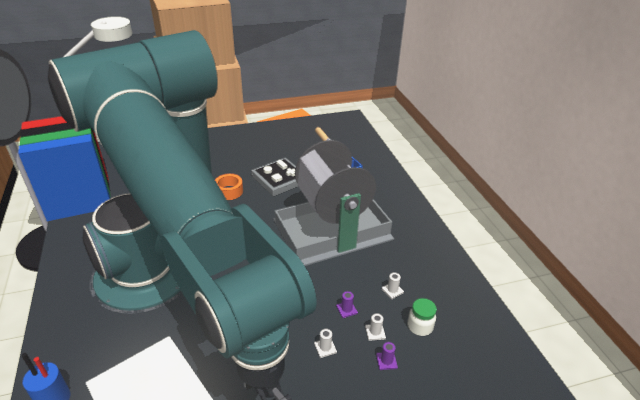

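Candidates (top image): white/aluminium at (381,143), (420,175), (424,220); purple look-alikes at (390,190) and (449,177), to be left alone. The three white ones fit the description. The arm may be hiding others. I'll check them in a close crop.

Run:
```python
from h import *
im=np.load('cam_top.npz')['img'][:,:,::-1]
a=cv2.resize(im[98:228,148:333],None,fx=4.3,fy=4.3,interpolation=cv2.INTER_CUBIC)
cv2.imwrite('pics/c1.png',a)
b=cv2.resize(im[125:235,365:465],None,fx=5,fy=5,interpolation=cv2.INTER_CUBIC)
cv2.imwrite('pics/c2.png',b)
for u,v in[(381,143),(420,175),(424,220)]: print(ray('top',u,v,.05).round(3))
print('origin',proj('top',[0,0,0]))
for c in [(245,117),(313,112),(328,215),(255,222)]: print(ray('top',*c,.056).round(3))
```

```text
[ 0.659 -0.25   0.05 ]
[ 0.563 -0.368  0.05 ]
[ 0.428 -0.379  0.05 ]
origin [294.57050335 360.21483016]
[0.731 0.164 0.056]
[ 0.749 -0.042  0.056]
[ 0.438 -0.093  0.056]
[0.413 0.124 0.056]
```

View pics/c1.png

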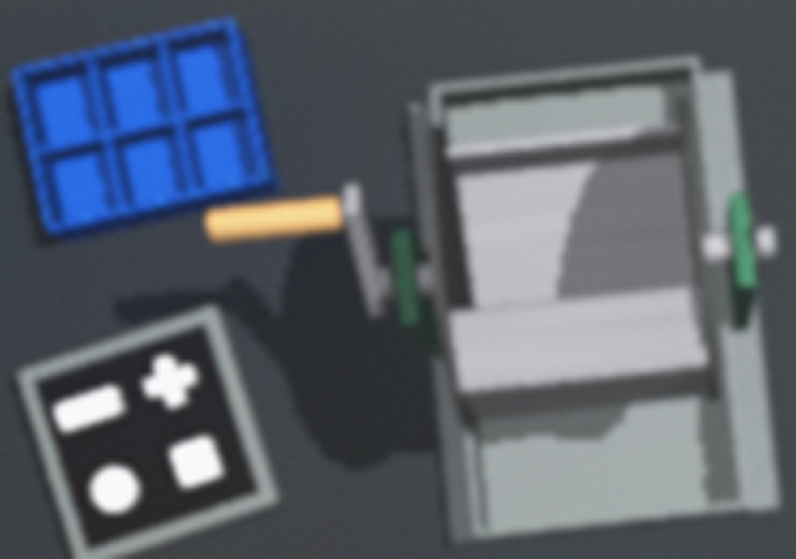

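View pics/c2.png

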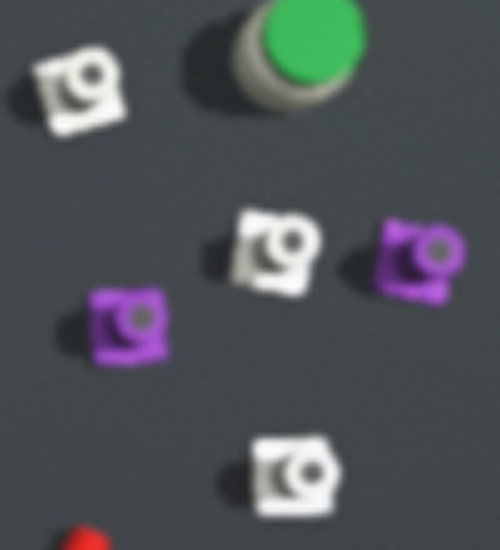

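The crops show three white bushings with ring centres at crop pixels (92,75), (292,241) and (312,472). The drum port is tilted up and away, and the sleeve runs from (207,222) to (342,215) in crop c1. The key layout is as described.

```bash
cat > fit.py <<'E'
from h import *
from scipy.optimize import least_squares
def pc1(u,v): return np.array([148+(u+.5)/4.3-.5, 98+(v+.5)/4.3-.5])
def pc2(u,v): return np.array([365+(u+.5)/5-.5,125+(v+.5)/5-.5])
def W(c,p):
    x,y,a=c[:3]; return [x+np.cos(a)*p[0]-np.sin(a)*p[1], y+np.sin(a)*p[0]+np.cos(a)*p[1], p[2]]
def crank(c,r,yy): return W(c,[r*np.sin(c[3]),yy,.19+r*np.cos(c[3])])
obs=[(lambda c:W(c,[0,.106,.21]),pc1(405,277)),(lambda c:W(c,[0,-.106,.21]),pc1(743,242)),
 (lambda c:crank(c,.065,.217),pc1(207,223)),(lambda c:crank(c,.065,.137),pc1(342,215)),
 (lambda c:W(c,[.16,.095,.056]),pc1(431,86)),
 (lambda c:W(c,[-.16,.095,.056]),pc1(452,543))]
f=lambda c:np.concatenate([proj('top',g(c))-o for g,o in obs])
E
python3 - <<'E'
from fit import *
r=least_squares(f,[.6,.03,.1,1.],loss='soft_l1'); print(r.x,r.fun.reshape(-1,2).round(1))
c=r.x; np.save('c.npy',c); print('grip',crank(c,.065,.18))
for p in[(92,75),(292,241),(312,472)]: print('b',ray('top',*pc2(*p),.06))
k=dict(round=(115,490),square=(196,461),bar=(88,408),cross=(170,381))
for n,p in k.items(): print(n,ray('top',*pc1(*p),.044))
im=np.load('cam_top.npz')['img'][:,:,::-1].copy(); im=cv2.resize(im,None,fx=4.3,fy=4.3,interpolation=cv2.INTER_CUBIC)
def L(P):
    q=np.array([(proj('top',p)+.5)*4.3 for p in P]).round().astype(int); cv2.polylines(im,[q],False,(0,0,255),1)
for y in(.095,-.095):L([W(c,[.16,y,.056]),W(c,[-.16,y,.056])])
for x in(.16,-.16):L([W(c,[x,.095,.056]),W(c,[x,-.095,.056])])
for y in(.1,.112,-.1,-.112):L([W(c,[-.03,y,.21]),W(c,[.03,y,.21])])
L([crank(c,.065,.137),crank(c,.065,.217)])
t=c[3]
for y in(.08,-.08):L([W(c,[.096*np.sin(a),y,.19+.096*np.cos(a)]) for a in np.linspace(0,6.3,60)])
for s in(1,-1):L([W(c,[.042*np.sin(t)+s*.069*np.cos(t),y,.19+.042*np.cos(t)-s*.069*np.sin(t)]) for y in(-.075,.075)])
cv2.imwrite('pics/c3.png',im[421:421+559,636:636+796])
E
```

```text
[0.57995126 0.04248382 0.10619965 0.60329251] [[-0.6 -0. ]
 [-0.7  1.2]
 [ 0.5  0.4]
 [-0.6 -0.4]
 [ 0.3 -0.1]
 [ 3.7 -1.1]]
grip [np.float64(0.5975416599700627), np.float64(0.22537880996906526), np.float64(0.24352568332152302)]
b [ 0.66728648 -0.25435101  0.06      ]
b [ 0.56873719 -0.37430601  0.06      ]
b [ 0.43089473 -0.38594751  0.06      ]
round [0.44027688 0.36967124 0.044     ]
square [0.4616305  0.31365248 0.044     ]
bar [0.49757653 0.39106873 0.044     ]
cross [0.51765476 0.33411931 0.044     ]
```

View pics/c3.png

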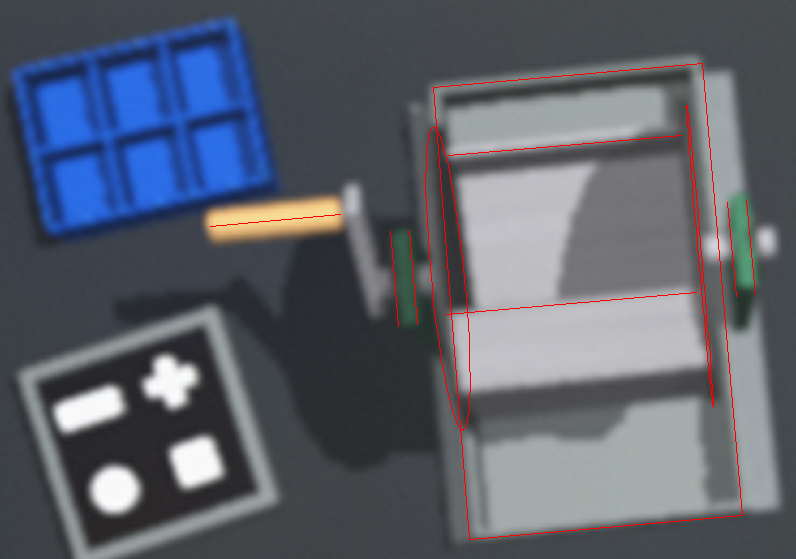

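The overlay fits: cradle at (0.580, 0.042), yaw 0.106, drum at 0.60 rad. Next I'll raise and turn the tool, then go above the crank.

>>> {"method": "play_rows", "body": {"commands": [[[0, 0, -17, -7, 1], [0, 0, -17, -7, 1], [0, 0, -17, -7, 1], [0, 0, -17, -7, 1], [0, 0, -17, -7, 1], [0, 0, -17, -7, 1], [0, 0, -17, -7, 1], [0, 0, -17, -7, 1], [0, 0, -17, -7, 1], [0, 0, -17, -7, 1]]], "grip_force": 60}}

```text
time_s: 0.93
position: [0.2414, -0.6303, 0.4017]
tool_rot: [[-0.023, 1.0, -0.0], [1.0, 0.023, 0.001], [0.001, -0.0, -1.0]]
wrist_force: [-0.7, -0.4, 0.8]
finger_gap: 0.999
finger_force: 0.0
```

>>> {"method": "play_rows", "body": {"commands": [[[0, 0, 0, -5, 1], [30, 16, 0, 0, 1], [30, 16, 0, 0, 1], [30, 16, 0, 0, 1], [30, 16, 0, 0, 1], [30, 16, 0, 0, 1], [30, 16, 0, 0, 1], [30, 16, 0, 0, 1], [30, 16, 0, 0, 1], [30, 16, 0, 0, 1]]]}}

```text
time_s: 1.77
position: [0.3568, -0.3452, 0.4011]
tool_rot: [[-0.104, 0.995, -0.0], [0.995, 0.104, 0.0], [0.0, -0.0, -1.0]]
wrist_force: [0.0, -0.3, 0.7]
finger_gap: 1.001
finger_force: 0.0
```

>>> {"method": "play_rows", "body": {"commands": [[[30, 16, 0, 0, 1], [30, 16, 0, 0, 1], [30, 16, 0, 0, 1], [30, 16, 0, 0, 1], [30, 16, 0, 0, 1], [30, 16, 0, 0, 1], [30, 16, 0, 0, 1], [30, 16, 0, 0, 1], [30, 16, 0, 0, 1], [30, 16, 0, 0, 1]]]}}

```text
time_s: 2.6
position: [0.4848, -0.0301, 0.4012]
tool_rot: [[-0.104, 0.995, -0.0], [0.995, 0.104, -0.0], [-0.0, -0.0, -1.0]]
wrist_force: [0.6, -0.5, 0.7]
finger_gap: 0.999
finger_force: 0.0
```

>>> {"method": "play_rows", "body": {"commands": [[[30, 16, 0, 0, 1], [30, 16, 0, 0, 1], [30, 16, 0, 0, 1], [30, 16, 0, 0, 1], [30, 16, 0, 0, 1], [30, 16, 0, 0, 1], [30, 16, 0, 0, 1], [0, 0, 0, 0, 1], [0, 0, 0, 0, 1], [0, 0, 0, 0, 1]]]}}

```text
time_s: 3.43
position: [0.5741, 0.1885, 0.401]
tool_rot: [[-0.104, 0.995, -0.001], [0.995, 0.104, -0.0], [-0.0, -0.001, -1.0]]
wrist_force: [0.4, 0.3, 0.4]
finger_gap: 1.003
finger_force: 0.0
```

```bash
cat >> h.py <<'E'
def to(p,psi=None):
    s=state();R=s['tool_rot'];P=s['position']; y0=np.arctan2(R[1,0],R[0,0])
    print('t',round(s['time_s'],2),'P',P.round(4),'psi',round(y0,4),'gap',round(s['finger_gap'],3),'F',s['wrist_force'].round(1))
    if psi is not None:
        a=(y0-psi+np.pi)%(2*np.pi)-np.pi; print('turn deg',np.degrees(a).round(2)); c,q=np.cos(psi),np.sin(psi); R=np.array([[c,q,0],[q,-c,0],[0,0,-1.]])
    if p is not None: print('shift mm',(R.T@(np.array(p)-P)*1000).round(1))
E
python3 - <<'E'
from h import *
to([.597,.230,.2245],1.677)
snap('top','pics/top1.png');snap('side','pics/side1.png')
E
```

```text
t 3.43 P [0.5741 0.1885 0.401 ] psi 1.6751 gap 1.003 F [0.4 0.3 0.4]
turn deg -0.11
shift mm [ 38.9  27.1 176.5]
```

View pics/side1.png

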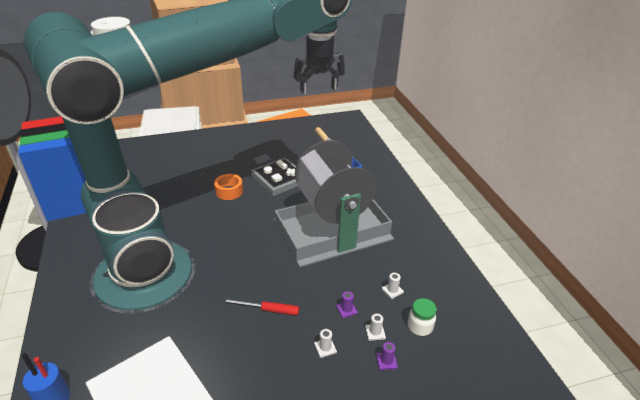

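View pics/top1.png

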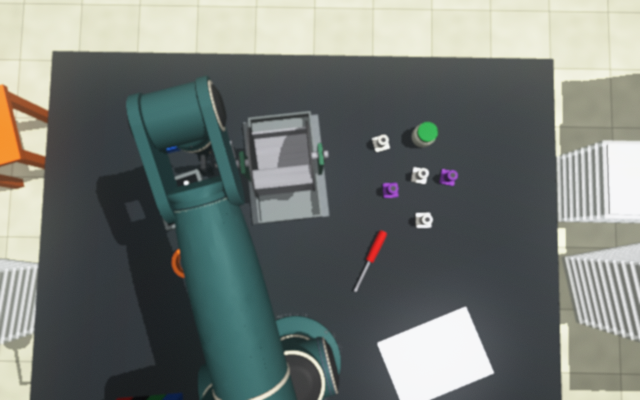

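Both views show only three white bushings, at top pixels (381,143), (420,175) and (424,220). The hand is beside the crank, so I'll descend and grip.

>>> {"method": "play_rows", "body": {"commands": [[[13, 9, 0, 0, 1], [13, 9, 0, 0, 1], [13, 9, 10, 0, 1], [0, 0, 25, 0, 1], [0, 0, 25, 0, 1], [0, 0, 25, 0, 1], [0, 0, 25, 0, 1], [0, 0, 25, 0, 1], [0, 0, 25, 0, 1], [0, 0, 16, 0, 1]]]}}

```text
time_s: 4.37
position: [0.5963, 0.2295, 0.2219]
tool_rot: [[-0.103, 0.995, -0.002], [0.995, 0.103, -0.001], [-0.001, -0.002, -1.0]]
wrist_force: [1.0, 0.3, 0.5]
finger_gap: 1.003
finger_force: 0.0
```

>>> {"method": "play_rows", "body": {"commands": [[[0, 0, 0, 0, 1], [0, 0, 0, 0, 0], [0, 0, 0, 0, 0], [0, 0, 0, 0, 0], [0, 0, 0, 0, 0], [0, 0, 0, 0, 0], [0, 0, 0, 0, 0], [0, 0, 0, 0, 0], [0, 0, 0, 0, 0], [0, 0, 0, 0, 0]]]}}

```text
time_s: 5.2
position: [0.5977, 0.2303, 0.2264]
tool_rot: [[-0.104, 0.995, 0.002], [0.995, 0.104, 0.001], [0.0, 0.002, -1.0]]
wrist_force: [4.9, 0.4, 5.4]
finger_gap: 0.213
finger_force: 58.8
```

Run:
```python
from h import *
to([.597,.230,.2245],1.677)
```

```text
t 5.2 P [0.5977 0.2303 0.2264] psi 1.6748 gap 0.213 F [4.9 0.4 5.4]
turn deg -0.13
shift mm [-0.2 -0.7  1.9]
```

>>> {"method": "play_rows", "body": {"commands": [[[0, -3.3, -2.1, 0, 0], [0, -3.4, -1.9, 0, 0], [0, -3.5, -1.7, 0, 0], [0, -3.6, -1.5, 0, 0], [0, -3.7, -1.3, 0, 0], [0, -3.8, -1.0, 0, 0], [0, -3.8, -0.9, 0, 0], [0, -3.8, -0.5, 0, 0], [0, -3.9, -0.4, 0, 0], [0, -3.9, -0.1, 0, 0]]]}}

```text
time_s: 6.03
position: [0.5613, 0.2257, 0.2378]
tool_rot: [[-0.103, 0.995, 0.003], [0.995, 0.103, -0.001], [-0.001, 0.003, -1.0]]
wrist_force: [8.6, -6.3, 4.5]
finger_gap: 0.213
finger_force: 59.1
```

>>> {"method": "play_rows", "body": {"commands": [[[0, 0, 0, 0, 0], [0, 0, 0, 0, 0], [0, 0, 0, 0, 1], [0, 0, 0, 0, 1], [0, 0, 0, 0, 1], [0, 0, 0, 0, 1], [0, 0, 0, 0, 1], [0, 0, -15, 0, 1], [0, 0, -25, 0, 1], [0, 0, -25, 0, 1]]]}}

```text
time_s: 6.87
position: [0.5602, 0.2264, 0.3031]
tool_rot: [[-0.104, 0.995, -0.001], [0.995, 0.104, -0.0], [-0.0, -0.001, -1.0]]
wrist_force: [-0.4, 1.1, 0.1]
finger_gap: 0.996
finger_force: 0.0
```

Run:
```python
from h import *
to([.667,-.254,.041])
```

```text
t 6.87 P [0.5602 0.2264 0.3031] psi 1.6749 gap 0.996 F [-0.4  1.1  0.1]
shift mm [-488.8   56.6  262.1]
```

```bash
cat > det.py <<'E'
from h import *
def det(save=None):
    d=snap('top',save or '/tmp/t.png'); im=d['img'].astype(int)
    m=((im.min(2)>150)&(im.max(2)-im.min(2)<35)).astype(np.uint8); m[:, :345]=0; m[:, 480:]=0; m[:110]=0; m[290:]=0
    n,l,st,ce=cv2.connectedComponentsWithStats(m)
    for i in range(1,n):
        if 60<st[i,4]<500: print('blob',ce[i].round(1),st[i,4],ray('top',*ce[i],.03).round(4))
E
python3 - <<'E'
from det import *
det()
E
```

```text
blob [381.3 142.6] 187 [ 0.6641 -0.2534  0.03  ]
blob [420.5 174.7] 181 [ 0.5669 -0.3735  0.03  ]
blob [424.1 219.9] 195 [ 0.4294 -0.3843  0.03  ]
```

>>> {"method": "play_rows", "body": {"commands": [[[0, 0, -27, 0, 1], [-30, 3.5, 0, 0, 1], [-31, 3.5, 0, 0, 1], [-31, 3.5, 0, 0, 1], [-31, 3.5, 0, 0, 1], [-31, 3.5, 0, 0, 1], [-31, 3.5, 0, 0, 1], [-31, 3.5, 0, 0, 1], [-31, 3.5, 0, 0, 1], [-31, 3.5, 0, 0, 1]]]}}

```text
time_s: 7.75
position: [0.6208, -0.0483, 0.33]
tool_rot: [[-0.104, 0.995, 0.001], [0.995, 0.104, -0.0], [-0.0, 0.001, -1.0]]
wrist_force: [0.6, -0.1, -0.4]
finger_gap: 1.002
finger_force: 0.0
```

>>> {"method": "play_rows", "body": {"commands": [[[-30, 3.5, 0, 0, 1], [-30, 3.5, 0, 0, 1], [-30, 3.5, 0, 0, 1], [-30, 3.5, 0, 0, 1], [-30, 3.5, 0, 0, 1], [-30, 3.5, 0, 0, 1], [-30, 3.5, 0, 0, 1], [0, 0, 30, 0, 1], [0, 0, 30, 0, 1], [0, 0, 30, 0, 1]]]}}

```text
time_s: 8.58
position: [0.667, -0.2539, 0.2386]
tool_rot: [[-0.103, 0.995, 0.001], [0.995, 0.103, -0.0], [-0.0, 0.001, -1.0]]
wrist_force: [0.7, -0.1, 0.3]
finger_gap: 0.998
finger_force: 0.0
```

Run:
```python
from h import *
to([.667,-.254,.024])
```

```text
t 8.58 P [ 0.667  -0.2539  0.2386] psi 1.6739 gap 0.998 F [ 0.7 -0.1  0.3]
shift mm [ -0.   -0.3 214.6]
```

>>> {"method": "play_rows", "body": {"commands": [[[0, 0, 30, 0, 1], [0, 0, 30, 0, 1], [0, 0, 30, 0, 1], [0, 0, 30, 0, 1], [0, 0, 30, 0, 1], [0, 0, 30, 0, 1], [0, 0, 20, 0, 1], [0, 0, 14, 0, 1], [0, 0, 0, 0, 1], [0, 0, 0, 0, 0]]], "grip_force": 80}}

```text
time_s: 9.42
position: [0.6672, -0.2533, 0.0254]
tool_rot: [[-0.104, 0.995, 0.0], [0.995, 0.104, -0.0], [-0.0, 0.0, -1.0]]
wrist_force: [-0.6, -1.1, 0.7]
finger_gap: 0.883
finger_force: 0.0
```

>>> {"method": "play_rows", "body": {"commands": [[[0, 0, 0, 0, 0], [0, 0, 0, 0, 0], [0, 0, 0, 0, 0], [0, 0, 0, 0, 0], [0, 0, 0, 0, 0], [0, 0, 0, 0, 0], [0, 0, -10, 0, 0], [0, 0, -30, 0, 0], [0, 0, -35, 0, 0], [0, 0, -35, 0, 0]]]}}

```text
time_s: 10.25
position: [0.6664, -0.253, 0.1363]
tool_rot: [[-0.104, 0.995, -0.001], [0.995, 0.104, 0.0], [0.001, -0.001, -1.0]]
wrist_force: [0.5, -0.5, -0.4]
finger_gap: 0.33
finger_force: 79.0
```

>>> {"method": "play_rows", "body": {"commands": [[[0, 0, -35, 0, 0], [0, 0, -35, 0, 0], [0, 0, -35, 0, 0], [0, 0, -35, 0, 0], [0, 0, -35, 0, 0], [0, 0, -35, 0, 0], [0, 0, -16, 0, 0], [0, 0, 0, 0, 0], [0, 0, 0, 0, 0], [0, 0, 0, 0, 0]]]}}

```text
time_s: 11.08
position: [0.6666, -0.253, 0.3593]
tool_rot: [[-0.104, 0.995, -0.002], [0.995, 0.104, 0.001], [0.001, -0.002, -1.0]]
wrist_force: [1.1, -0.2, -2.2]
finger_gap: 0.334
finger_force: 79.0
```

Run:
```python
from fit import *
c=np.load('c.npy')
for q in[(-.02,-.03),(-.02,.03),(.025,0)]: to(W(c,[*q,.175]))
from det import det; det()
```

```text
t 11.08 P [ 0.6666 -0.253   0.3593] psi 1.6748 gap 0.334 F [ 1.1 -0.2 -2.2]
shift mm [272.7 -75.2 184.7]
t 11.08 P [ 0.6666 -0.253   0.3593] psi 1.6748 gap 0.334 F [ 1.1 -0.2 -2.2]
shift mm [332.7 -75.3 184.7]
t 11.08 P [ 0.6666 -0.253   0.3593] psi 1.6748 gap 0.334 F [ 1.1 -0.2 -2.2]
shift mm [302.8 -30.2 184.6]
blob [424.1 219.8] 196 [ 0.4295 -0.3841  0.03  ]
```

>>> {"method": "play_rows", "body": {"commands": [[[30, -7, 0, 0, 0], [30, -7, 0, 0, 0], [30, -7, 0, 0, 0], [30, -7, 0, 0, 0], [30, -7, 0, 0, 0], [30, -7, 0, 0, 0], [30, -7, 0, 0, 0], [30, -7, 0, 0, 0], [30, -7, 0, 0, 0], [30, -7, 0, 0, 0]]]}}

```text
time_s: 11.97
position: [0.5651, 0.0392, 0.3592]
tool_rot: [[-0.104, 0.995, -0.002], [0.995, 0.104, -0.0], [0.0, -0.002, -1.0]]
wrist_force: [1.4, 0.3, -0.6]
finger_gap: 0.329
finger_force: 79.2
```

>>> {"method": "play_rows", "body": {"commands": [[[27.5, -5, 0, 0, 0], [0, 0, 0, 0, 0], [0, 0, 30, 0, 0], [0, 0, 30, 0, 0], [0, 0, 30, 0, 0], [0, 0, 30, 0, 0], [0, 0, 25, 0, 0], [0, 0, 20, 0, 0], [0, 0, 10, 0, 0], [0, 0, 0, 0, 0]]]}}

```text
time_s: 12.8
position: [0.5572, 0.0645, 0.1827]
tool_rot: [[-0.104, 0.995, -0.004], [0.995, 0.104, -0.0], [0.0, -0.004, -1.0]]
wrist_force: [-0.6, -0.5, -2.1]
finger_gap: 0.328
finger_force: 80.7
```

Run:
```python
from fit import *
c=np.load('c.npy')
to(W(c,[-.02,.025,.175]))
from det import det; det()
```

```text
t 12.8 P [0.5572 0.0645 0.1827] psi 1.6746 gap 0.328 F [-0.6 -0.5 -2.1]
shift mm [0.7 0.3 7.7]
blob [420.5 174.7] 180 [ 0.5669 -0.3734  0.03  ]
blob [424.1 219.8] 195 [ 0.4296 -0.3843  0.03  ]
```

>>> {"method": "play_rows", "body": {"commands": [[[0, 0, 10, 0, 0], [0, 0, 8, 0, 0], [0, 0, 0, 0, 0], [0, 0, 0, 0, 0.5], [0, 0, 0, 0, 0.5], [0, 0, 0, 0, 0.5], [0, 0, 0, 0, 0.5], [0, 0, -15, 0, 0.5], [0, 0, -25, 0, 0.5], [0, 0, -35, 0, 0.5]]]}}

```text
time_s: 13.68
position: [0.5572, 0.0647, 0.241]
tool_rot: [[-0.104, 0.995, -0.005], [0.995, 0.104, -0.0], [0.0, -0.005, -1.0]]
wrist_force: [0.4, -0.0, 0.8]
finger_gap: 0.497
finger_force: 0.0
```

>>> {"method": "play_rows", "body": {"commands": [[[0, 0, -35, 0, 0.5], [0, 0, -35, 0, 0.5], [0, 0, -35, 0, 0.5], [0, 0, 0, 0, 1], [0, 0, 0, 0, 1], [-30, 0, 0, 0, 1], [-30, 0, 0, 0, 1], [-30, 0, 0, 0, 1], [-30, 0, 0, 0, 1], [-30, 0, 0, 0, 1]]]}}

```text
time_s: 14.52
position: [0.5735, -0.0857, 0.3462]
tool_rot: [[-0.104, 0.995, -0.002], [0.995, 0.104, 0.0], [0.001, -0.002, -1.0]]
wrist_force: [0.5, -0.1, -0.2]
finger_gap: 1.001
finger_force: 0.0
```

Run:
```python
from h import *
to([.569,-.374,.024])
from det import det; det()
```

```text
t 14.52 P [ 0.5735 -0.0857  0.3462] psi 1.675 gap 1.001 F [ 0.5 -0.1 -0.2]
shift mm [-286.4  -33.8  322.1]
blob [420.5 174.7] 182 [ 0.5668 -0.3735  0.03  ]
blob [424.1 219.8] 196 [ 0.4295 -0.3841  0.03  ]
```

>>> {"method": "play_rows", "body": {"commands": [[[-32, -3.8, 0, 0, 1], [-32, -3.8, 0, 0, 1], [-32, -3.8, 0, 0, 1], [-32, -3.8, 0, 0, 1], [-32, -3.8, 0, 0, 1], [-32, -3.8, 0, 0, 1], [-32, -3.8, 0, 0, 1], [-32, -3.8, 0, 0, 1], [-30.4, -3.4, 0, 0, 1], [0, 0, 20, 0, 1]]]}}

```text
time_s: 15.4
position: [0.5694, -0.3774, 0.3283]
tool_rot: [[-0.101, 0.995, 0.001], [0.995, 0.101, -0.002], [-0.002, 0.001, -1.0]]
wrist_force: [-0.5, -0.1, -0.3]
finger_gap: 0.998
finger_force: 0.0
```

>>> {"method": "play_rows", "body": {"commands": [[[0, 0, 35, 0, 1], [0, 0, 35, 0, 1], [0, 0, 35, 0, 1], [0, 0, 35, 0, 1], [0, 0, 35, 0, 1], [0, 0, 35, 0, 1], [0, 0, 35, 0, 1], [0, 0, 32, 0, 1], [0, 0, 15, 0, 1], [0, 0, 10, 0, 1]]]}}

```text
time_s: 16.23
position: [0.5687, -0.3718, 0.0224]
tool_rot: [[-0.104, 0.995, -0.004], [0.995, 0.104, 0.002], [0.003, -0.003, -1.0]]
wrist_force: [-0.8, -0.2, 0.4]
finger_gap: 0.995
finger_force: 0.0
```

>>> {"method": "play_rows", "body": {"commands": [[[0, 0, 0, 0, 1], [0, 0, 0, 0, 0], [0, 0, 0, 0, 0], [0, 0, 0, 0, 0], [0, 0, 0, 0, 0], [0, 0, 0, 0, 0], [0, 0, 0, 0, 0], [0, 0, -10, 0, 0], [0, 0, -30, 0, 0], [0, 0, -35, 0, 0]]]}}

```text
time_s: 17.07
position: [0.569, -0.372, 0.1]
tool_rot: [[-0.104, 0.995, -0.003], [0.995, 0.104, 0.002], [0.003, -0.003, -1.0]]
wrist_force: [0.4, -0.8, -2.2]
finger_gap: 0.329
finger_force: 79.0
```

>>> {"method": "play_rows", "body": {"commands": [[[0, 0, -35, 0, 0], [0, 0, -35, 0, 0], [0, 0, -35, 0, 0], [0, 0, -35, 0, 0], [0, 0, -35, 0, 0], [0, 0, -35, 0, 0], [0, 0, -35, 0, 0], [0, 0, -15, 0, 0], [0, 0, 0, 0, 0], [0, 0, 0, 0, 0]]]}}

```text
time_s: 17.9
position: [0.5699, -0.3727, 0.3617]
tool_rot: [[-0.104, 0.995, 0.001], [0.995, 0.104, -0.001], [-0.001, 0.001, -1.0]]
wrist_force: [0.2, 1.4, -2.2]
finger_gap: 0.33
finger_force: 78.9
```

Run:
```python
from fit import *
c=np.load('c.npy')
to(W(c,[-.02,-.025,.165]))
snap('top','pics/top2.png')
im=cv2.imread('pics/top2.png'); cv2.imwrite('pics/c4.png',cv2.resize(im[98:228,148:333],None,fx=4.3,fy=4.3,interpolation=cv2.INTER_CUBIC))
```

```text
t 17.9 P [ 0.5699 -0.3727  0.3617] psi 1.6748 gap 0.33 F [ 0.2  1.4 -2.2]
shift mm [387.1  32.9 196.4]
```

View pics/c4.png

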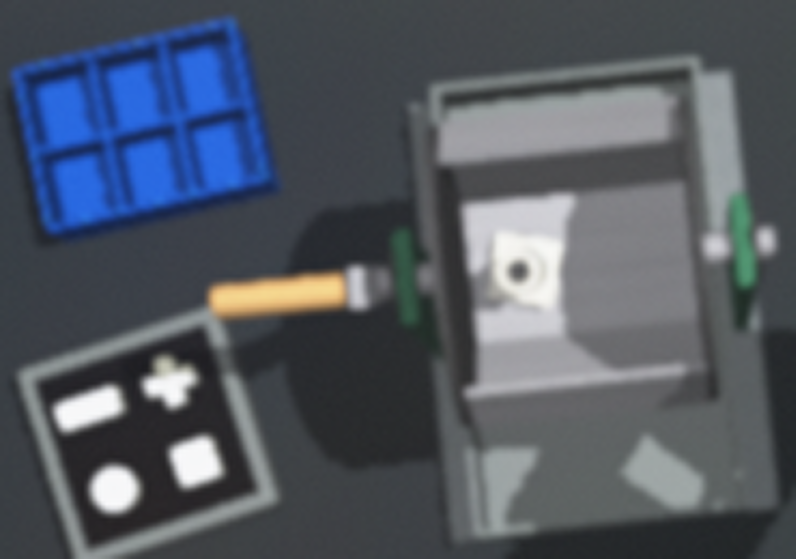

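Bushing 0 stands upright in the drum, with its ring at crop (518,270). Port faces up. I'll place bushing 1 beside it.

>>> {"method": "play_rows", "body": {"commands": [[[32, 3, 0, 0, 0], [32, 3, 0, 0, 0], [32, 3, 0, 0, 0], [32, 3, 0, 0, 0], [32, 3, 0, 0, 0], [32, 3, 0, 0, 0], [32, 3, 0, 0, 0], [32, 3, 0, 0, 0], [32, 3, 0, 0, 0], [32, 3, 0, 0, 0]]]}}

```text
time_s: 18.78
position: [0.5659, -0.0498, 0.3589]
tool_rot: [[-0.104, 0.995, -0.002], [0.995, 0.104, 0.0], [0.001, -0.002, -1.0]]
wrist_force: [0.7, 0.1, -1.6]
finger_gap: 0.327
finger_force: 79.1
```

>>> {"method": "play_rows", "body": {"commands": [[[32, 3, 0, 0, 0], [32, 0, 0, 0, 0], [3, 0, 0, 0, 0], [0, 0, 0, 0, 0], [0, 0, 30, 0, 0], [0, 0, 30, 0, 0], [0, 0, 30, 0, 0], [0, 0, 30, 0, 0], [0, 0, 25, 0, 0], [0, 0, 20, 0, 0]]]}}

```text
time_s: 19.62
position: [0.5616, 0.0144, 0.1921]
tool_rot: [[-0.103, 0.995, -0.003], [0.995, 0.103, -0.0], [0.0, -0.003, -1.0]]
wrist_force: [-0.2, -0.6, -0.7]
finger_gap: 0.334
finger_force: 79.1
```

Run:
```python
from fit import *
c=np.load('c.npy')
to(W(c,[-.02,-.025,.165]))
p=ray('top',*pc1(518,270),.17); a=c[2]; d=p-[c[0],c[1],0]; print('b0 in cradle',d[0]*np.cos(a)+d[1]*np.sin(a),-d[0]*np.sin(a)+d[1]*np.cos(a))
from det import det; det()
```

```text
t 19.62 P [0.5616 0.0144 0.1921] psi 1.6738 gap 0.334 F [-0.2 -0.6 -0.7]
shift mm [ 0.9  1.3 27.1]
b0 in cradle 0.004635162470699913 0.03670576905246628
blob [424.1 219.8] 196 [ 0.4295 -0.3841  0.03  ]
```

>>> {"method": "play_rows", "body": {"commands": [[[0, 1, 20, 0, 0], [0, 0, 10, 0, 0], [0, 0, 0, 0, 0], [0, 0, 0, 0, 0.5], [0, 0, 0, 0, 0.5], [0, 0, 0, 0, 0.5], [0, 0, 0, 0, 0.5], [0, 0, -15, 0, 0.5], [0, 0, -25, 0, 0.5], [0, 0, -35, 0, 0.5]]]}}

```text
time_s: 20.5
position: [0.5627, 0.0156, 0.2402]
tool_rot: [[-0.104, 0.995, -0.003], [0.995, 0.104, 0.0], [0.0, -0.003, -1.0]]
wrist_force: [-0.2, -0.3, 0.1]
finger_gap: 0.501
finger_force: 0.0
```

>>> {"method": "play_rows", "body": {"commands": [[[0, 0, -35, 0, 0.5], [0, 0, -35, 0, 0.5], [0, 0, -35, 0, 0.5], [0, 0, 0, 0, 1], [0, 0, 0, 0, 1], [-30, 0, 0, 0, 1], [-30, 0, 0, 0, 1], [-30, 0, 0, 0, 1], [-30, 0, 0, 0, 1], [-30, 0, 0, 0, 1]]]}}

```text
time_s: 21.33
position: [0.5788, -0.1349, 0.345]
tool_rot: [[-0.104, 0.995, -0.001], [0.995, 0.104, 0.0], [0.0, -0.001, -1.0]]
wrist_force: [0.3, -0.2, 0.4]
finger_gap: 1.0
finger_force: 0.0
```

Run:
```python
from h import *
to([.431,-.3855,.024])
from det import det; det()
```

```text
t 21.33 P [ 0.5788 -0.1349  0.345 ] psi 1.675 gap 1.0 F [ 0.3 -0.2  0.4]
shift mm [-234.  -172.7  321.1]
blob [424.1 219.8] 196 [ 0.4295 -0.3841  0.03  ]
```

>>> {"method": "play_rows", "body": {"commands": [[[-26, -19, 0, 0, 1], [-26, -19, 0, 0, 1], [-26, -19, 0, 0, 1], [-26, -19, 0, 0, 1], [-26, -19, 0, 0, 1], [-26, -19, 0, 0, 1], [-26, -19, 0, 0, 1], [-26, -19, 0, 0, 1], [-26, -20, 0, 0, 1], [0, 0, 20, 0, 1]]]}}

```text
time_s: 22.22
position: [0.43, -0.388, 0.3279]
tool_rot: [[-0.1, 0.995, 0.001], [0.995, 0.1, -0.003], [-0.003, 0.001, -1.0]]
wrist_force: [1.0, -0.2, -0.6]
finger_gap: 0.999
finger_force: 0.0
```

>>> {"method": "play_rows", "body": {"commands": [[[0, 0, 35, 0, 1], [0, 0, 35, 0, 1], [0, 0, 35, 0, 1], [0, 0, 35, 0, 1], [0, 0, 35, 0, 1], [0, 0, 35, 0, 1], [0, 0, 35, 0, 1], [0, 0, 31, 0, 1], [0, 0, 15, 0, 1], [0, 0, 9, 0, 1]]]}}

```text
time_s: 23.05
position: [0.431, -0.3828, 0.0224]
tool_rot: [[-0.104, 0.995, -0.003], [0.995, 0.104, 0.003], [0.003, -0.003, -1.0]]
wrist_force: [-0.5, 0.5, 0.5]
finger_gap: 0.998
finger_force: 0.0
```

>>> {"method": "play_rows", "body": {"commands": [[[0, 0, 0, 0, 1], [0, 0, 0, 0, 0], [0, 0, 0, 0, 0], [0, 0, 0, 0, 0], [0, 0, 0, 0, 0], [0, 0, 0, 0, 0], [0, 0, 0, 0, 0], [0, 0, -10, 0, 0], [0, 0, -30, 0, 0], [0, 0, -35, 0, 0]]]}}

```text
time_s: 23.88
position: [0.4315, -0.3832, 0.1003]
tool_rot: [[-0.104, 0.995, -0.003], [0.995, 0.104, 0.003], [0.003, -0.002, -1.0]]
wrist_force: [0.6, -0.9, -1.2]
finger_gap: 0.329
finger_force: 79.2
```

>>> {"method": "play_rows", "body": {"commands": [[[0, 0, -35, 0, 0], [0, 0, -35, 0, 0], [0, 0, -35, 0, 0], [0, 0, -35, 0, 0], [0, 0, -35, 0, 0], [0, 0, -35, 0, 0], [0, 0, -35, 0, 0], [0, 0, -15, 0, 0], [0, 0, 0, 0, 0], [0, 0, 0, 0, 0]]]}}

```text
time_s: 24.72
position: [0.4323, -0.384, 0.3616]
tool_rot: [[-0.104, 0.995, 0.001], [0.995, 0.104, -0.001], [-0.001, 0.001, -1.0]]
wrist_force: [0.5, -0.1, -2.6]
finger_gap: 0.33
finger_force: 79.3
```

Run:
```python
from fit import *
c=np.load('c.npy')
to(W(c,[.025,0,.175]))
snap('top','pics/top3.png')
im=cv2.imread('pics/top3.png'); cv2.imwrite('pics/c5.png',cv2.resize(im[98:228,148:333],None,fx=4.3,fy=4.3,interpolation=cv2.INTER_CUBIC))
```

```text
t 24.72 P [ 0.4323 -0.384   0.3616] psi 1.6748 gap 0.33 F [ 0.5 -0.1 -2.6]
shift mm [409.1 215.9 186.3]
```

View pics/c5.png

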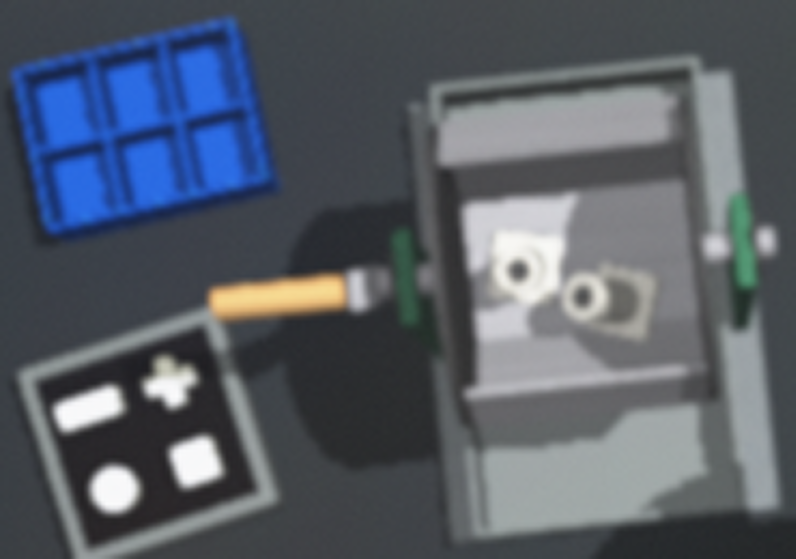

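Bushing 1 leans against bushing 0, and both are inside the drum. I'll drop bushing 2 in the free far-right area, around crop (630,220).

>>> {"method": "play_rows", "body": {"commands": [[[32, 18, 0, 0, 0], [32, 18, 0, 0, 0], [32, 18, 0, 0, 0], [32, 18, 0, 0, 0], [32, 18, 0, 0, 0], [32, 18, 0, 0, 0], [32, 18, 0, 0, 0], [32, 18, 0, 0, 0], [32, 18, 0, 0, 0], [32, 18, 0, 0, 0]]]}}

```text
time_s: 25.6
position: [0.5782, -0.0452, 0.359]
tool_rot: [[-0.104, 0.995, -0.002], [0.995, 0.104, 0.0], [0.0, -0.002, -1.0]]
wrist_force: [0.9, -1.3, -1.1]
finger_gap: 0.33
finger_force: 79.3
```

>>> {"method": "play_rows", "body": {"commands": [[[32, 18, 0, 0, 0], [32, 20, 0, 0, 0], [0, 0, 0, 0, 0], [0, 0, 0, 0, 0], [0, 0, 30, 0, 0], [0, 0, 30, 0, 0], [0, 0, 30, 0, 0], [0, 0, 20, 0, 0], [0, 0, 10, 0, 0], [0, 0, 0, 0, 0]]]}}

```text
time_s: 26.43
position: [0.6082, 0.0197, 0.2378]
tool_rot: [[-0.103, 0.995, -0.004], [0.995, 0.103, -0.0], [0.0, -0.004, -1.0]]
wrist_force: [0.2, 0.5, -1.5]
finger_gap: 0.33
finger_force: 79.5
```

Run:
```python
from fit import *
c=np.load('c.npy')
to(W(c,[.027,-.025,.195]))
```

```text
t 26.43 P [0.6082 0.0197 0.2378] psi 1.6739 gap 0.33 F [ 0.2  0.5 -1.5]
shift mm [ 0.7  1.5 42.8]
```

>>> {"method": "play_rows", "body": {"commands": [[[0, 1, 20, 0, 0], [0, 0, 16, 0, 0], [0, 0, 6, 0, 0], [0, 0, 0, 0, 0], [0, 0, 0, 0, 0.5], [0, 0, 0, 0, 0.5], [0, 0, 0, 0, 0.5], [0, 0, 0, 0, 0.5], [0, 0, -20, 0, 0.5], [0, 0, -30, 0, 0.5]]]}}

```text
time_s: 27.27
position: [0.6095, 0.0206, 0.2469]
tool_rot: [[-0.104, 0.995, -0.004], [0.995, 0.104, 0.0], [0.0, -0.004, -1.0]]
wrist_force: [-0.2, 0.3, 0.4]
finger_gap: 0.503
finger_force: 0.0
```

>>> {"method": "play_rows", "body": {"commands": [[[0, 0, -35, 0, 0.5], [0, 0, -35, 0, 0.5], [0, 0, -35, 0, 0.5], [30, -10, 0, 0, 0], [30, -10, 0, 0, 0], [30, -10, 0, 0, 0], [30, -10, 0, 0, 0], [30, -10, 0, 0, 0], [30, -10, 0, 0, 0], [30, -10, 0, 0, 0]]]}}

```text
time_s: 28.1
position: [0.518, 0.2234, 0.3543]
tool_rot: [[-0.104, 0.995, 0.001], [0.995, 0.104, 0.0], [0.0, 0.001, -1.0]]
wrist_force: [0.1, -0.8, -0.5]
finger_gap: -0.004
finger_force: 0.0
```

Run:
```python
from h import *
to([.440,.370,.044])
snap('top','pics/top4.png');snap('side','pics/side4.png')
im=cv2.imread('pics/top4.png'); a=cv2.resize(im[98:228,228:338],None,fx=4,fy=4,interpolation=cv2.INTER_CUBIC)
b=cv2.imread('pics/side4.png')[100:275,240:420]; b=cv2.resize(b,None,fx=520/175*.98,fy=520/175,interpolation=cv2.INTER_CUBIC)[:520,:350]
b=cv2.copyMakeBorder(b,0,520-b.shape[0],0,0,0)
cv2.imwrite('pics/c6.png',np.hstack([a,b]))
```

```text
t 28.1 P [0.518  0.2234 0.3543] psi 1.6747 gap -0.004 F [ 0.1 -0.8 -0.5]
shift mm [153.8 -62.6 310.3]
```

View pics/c6.png

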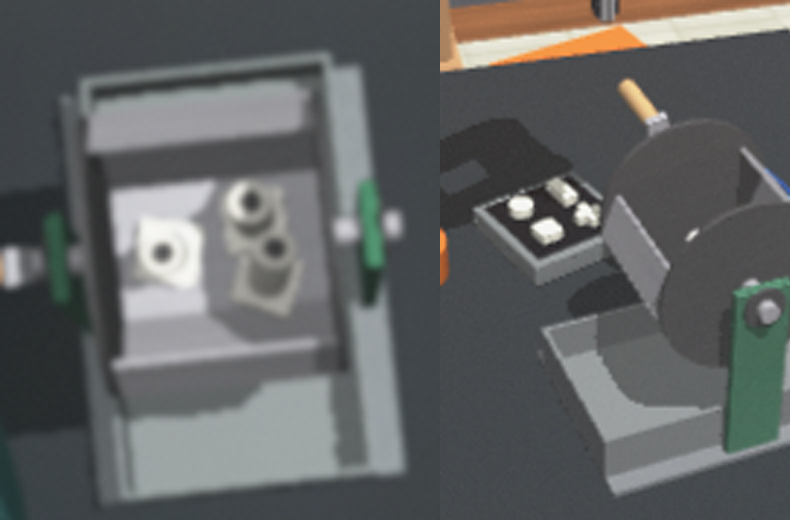

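All three bushings are in the drum, with rings at (163,252), (250,203) and (275,248). Next is the round key.

>>> {"method": "play_rows", "body": {"commands": [[[31, -13, 0, 0, 0], [31, -13, 0, 0, 0], [31, -13, 0, 0, 0], [31, -13, 0, 0, 0], [30, -11, 0, 0, 0], [0, 0, 30, 0, 0], [0, 0, 35, 0, 0], [0, 0, 35, 0, 0], [0, 0, 35, 0, 0], [0, 0, 35, 0, 0]]]}}

```text
time_s: 29.03
position: [0.4404, 0.3685, 0.1825]
tool_rot: [[-0.104, 0.995, 0.001], [0.995, 0.104, 0.0], [0.0, 0.001, -1.0]]
wrist_force: [-1.0, 0.3, -0.5]
finger_gap: -0.004
finger_force: 0.0
```

>>> {"method": "play_rows", "body": {"commands": [[[0, 0, 35, 0, 0], [0, 0, 35, 0, 0], [0, 0, 35, 0, 0], [0, 0, 10, 0, 0], [0, 0, 0, 0, 0], [0, 0, 0, 0, 0], [0, 0, 0, 0, 0], [0, 0, 0, 0, 0], [0, 0, 0, 0, 0], [0, 0, 0, 0, 0]]]}}

```text
time_s: 29.87
position: [0.4407, 0.3691, 0.0699]
tool_rot: [[-0.104, 0.995, 0.001], [0.995, 0.104, 0.001], [0.001, 0.001, -1.0]]
wrist_force: [-0.4, -0.1, 0.9]
finger_gap: 0.002
finger_force: 0.0
```

Run:
```python
from h import *
to([.440,.370,.044])
```

```text
t 29.87 P [0.4407 0.3691 0.0699] psi 1.6748 gap 0.002 F [-0.4 -0.1  0.9]
shift mm [ 0.9 -0.6 25.9]
```

>>> {"method": "play_rows", "body": {"commands": [[[0, 0, 15, 0, 0], [0, 0, 10, 0, 0], [0, 0, 4, 0, 0], [0, 0, 3, 0, 0], [0, 0, 1, 0, 0], [0, 0, 0.5, 0, 0], [0, 0, 0, 0, 0], [0, 0, 0, 0, 0], [0, 0, 0, 0, 0], [0, 0, 0, 0, 0]]]}}

```text
time_s: 30.7
position: [0.4403, 0.3687, 0.0374]
tool_rot: [[-0.104, 0.995, -0.0], [0.995, 0.104, -0.0], [-0.0, -0.0, -1.0]]
wrist_force: [-12.7, -10.1, 27.4]
finger_gap: 0.004
finger_force: 13.2
```

Run:
```python
from h import *
to([.4616,.3137,.044])
```

```text
t 30.7 P [0.4403 0.3687 0.0374] psi 1.6749 gap 0.004 F [-12.7 -10.1  27.4]
shift mm [-56.9  15.5  -6.6]
```

>>> {"method": "play_rows", "body": {"commands": [[[0, 0, -10, 0, 0], [0, 0, -20, 0, 0], [-19, 5.2, 0, 0, 0], [-19, 5.2, 0, 0, 0], [-19, 5.2, 0, 0, 0], [0, 0, 0, 0, 0], [0, 0, 10, 0, 0], [0, 0, 10, 0, 0], [0, 0, 4, 0, 0], [0, 0, 3, 0, 0]]]}}

```text
time_s: 31.53
position: [0.4613, 0.314, 0.0374]
tool_rot: [[-0.105, 0.995, -0.001], [0.995, 0.105, -0.001], [-0.001, -0.001, -1.0]]
wrist_force: [-7.8, -8.0, 29.6]
finger_gap: 0.004
finger_force: 14.8
```

>>> {"method": "play_rows", "body": {"commands": [[[0, 0, 2, 0, 0], [0, 0, 0.5, 0, 0], [0, 0, 0, 0, 0], [0, 0, 0, 0, 0], [0, 0, 0, 0, 0], [0, 0, 0, 0, 0], [0, 0, 0, 0, 0], [0, 0, 0, 0, 0], [0, 0, 0, 0, 0], [0, 0, 0, 0, 0]]]}}

```text
time_s: 32.37
position: [0.4614, 0.314, 0.0374]
tool_rot: [[-0.105, 0.995, -0.001], [0.995, 0.105, -0.001], [-0.001, -0.001, -1.0]]
wrist_force: [-12.8, -10.6, 27.9]
finger_gap: -0.002
finger_force: 14.4
```

Run:
```python
from h import *
to([.4976,.391,.044])
```

```text
t 32.37 P [0.4614 0.314  0.0374] psi 1.6756 gap -0.002 F [-12.8 -10.6  27.9]
shift mm [72.8 44.  -6.7]
```

>>> {"method": "play_rows", "body": {"commands": [[[0, 0, -10, 0, 0], [0, 0, -20, 0, 0], [24, 15, 0, 0, 0], [24, 15, 0, 0, 0], [25, 14, 0, 0, 0], [0, 0, 0, 0, 0], [0, 0, 10, 0, 0], [0, 0, 10, 0, 0], [0, 0, 4, 0, 0], [0, 0, 3, 0, 0]]]}}

```text
time_s: 33.2
position: [0.4971, 0.3902, 0.0376]
tool_rot: [[-0.103, 0.995, -0.002], [0.995, 0.103, -0.001], [-0.001, -0.002, -1.0]]
wrist_force: [-8.2, -3.5, 21.2]
finger_gap: -0.001
finger_force: 10.7
```

>>> {"method": "play_rows", "body": {"commands": [[[0, 0, 2, 0, 0], [0, 0, 0.5, 0, 0], [0, 0, 0, 0, 0], [0, 0, 0, 0, 0], [0, 0, 0, 0, 0], [0, 0, 0, 0, 0], [0, 0, 0, 0, 0], [0, 0, 0, 0, 0], [0, 0, 0, 0, 0], [0, 0, 0, 0, 0]]]}}

```text
time_s: 34.03
position: [0.4972, 0.3903, 0.0376]
tool_rot: [[-0.103, 0.995, -0.001], [0.995, 0.103, -0.0], [-0.0, -0.001, -1.0]]
wrist_force: [-13.8, -6.2, 20.2]
finger_gap: 0.0
finger_force: 10.2
```

>>> {"method": "play_rows", "body": {"commands": [[[0, 0, -10, 0, 0], [0, 0, -35, 0, 0], [0, 0, -35, 0, 0], [0, 0, -35, 0, 0], [0, 0, -35, 0, 1], [0, 0, -35, 0, 1], [0, 0, -35, 0, 1], [0, 0, -35, 0, 1], [0, 0, -35, 0, 1], [0, 0, 0, 0, 1]]]}}

```text
time_s: 34.87
position: [0.4985, 0.3908, 0.3341]
tool_rot: [[-0.103, 0.995, 0.007], [0.995, 0.103, 0.005], [0.004, 0.008, -1.0]]
wrist_force: [0.8, -0.7, 1.3]
finger_gap: 0.847
finger_force: 0.0
```

Run:
```python
from h import *
to([.5604,.2265,.236],1.677)
```

```text
t 34.87 P [0.4985 0.3908 0.3341] psi 1.6743 gap 0.847 F [ 0.8 -0.7  1.3]
turn deg -0.16
shift mm [-169.9   44.1   98.1]
```

>>> {"method": "play_rows", "body": {"commands": [[[-30, 8, 0, 0, 1], [-30, 8, 0, 0, 1], [-30, 8, 0, 0, 1], [-30, 8, 0, 0, 1], [-30, 8, 0, 0, 1], [-20, 4, 0, 0, 1], [0, 0, 0, 0, 1], [0, 0, 30, 0, 1], [0, 0, 30, 0, 1], [0, 0, 20, 0, 1]]]}}

```text
time_s: 35.7
position: [0.5585, 0.2259, 0.2433]
tool_rot: [[-0.103, 0.995, -0.002], [0.995, 0.103, -0.001], [-0.0, -0.002, -1.0]]
wrist_force: [0.4, 0.4, -0.6]
finger_gap: 0.998
finger_force: 0.0
```

Run:
```python
from h import *
to([.5604,.2265,.236],1.677)
t=np.radians(np.arange(0,181,3)); dy=65*np.diff(np.sin(t)); dz=-65*np.diff(np.cos(t))
for i in range(6): print([[round(a,1),round(b,1)] for a,b in zip(dy[i*10:i*10+10],dz[i*10:i*10+10])])
```

```text
t 35.7 P [0.5585 0.2259 0.2433] psi 1.6741 gap 0.998 F [ 0.4  0.4 -0.6]
turn deg -0.16
shift mm [0.4 1.9 7.3]
[[np.float64(3.4), np.float64(0.1)], [np.float64(3.4), np.float64(0.3)], [np.float64(3.4), np.float64(0.4)], [np.float64(3.3), np.float64(0.6)], [np.float64(3.3), np.float64(0.8)], [np.float64(3.3), np.float64(1.0)], [np.float64(3.2), np.float64(1.1)], [np.float64(3.1), np.float64(1.3)], [np.float64(3.1), np.float64(1.5)], [np.float64(3.0), np.float64(1.6)]]
[[np.float64(2.9), np.float64(1.8)], [np.float64(2.8), np.float64(1.9)], [np.float64(2.7), np.float64(2.1)], [np.float64(2.6), np.float64(2.2)], [np.float64(2.5), np.float64(2.3)], [np.float64(2.3), np.float64(2.5)], [np.float64(2.2), np.float64(2.6)], [np.float64(2.1), np.float64(2.7)], [np.float64(1.9), np.float64(2.8)], [np.float64(1.8), np.float64(2.9)]]
[[np.float64(1.6), np.float64(3.0)], [np.float64(1.5), np.float64(3.1)], [np.float64(1.3), np.float64(3.1)], [np.float64(1.1), np.float64(3.2)], [np.float64(1.0), np.float64(3.3)], [np.float64(0.8), np.float64(3.3)], [np.float64(0.6), np.float64(3.3)], [np.float64(0.4
[... 505 characters left out ...]
.float64(-1.9), np.float64(2.8)], [np.float64(-2.1), np.float64(2.7)], [np.float64(-2.2), np.float64(2.6)], [np.float64(-2.3), np.float64(2.5)], [np.float64(-2.5), np.float64(2.3)], [np.float64(-2.6), np.float64(2.2)], [np.float64(-2.7), np.float64(2.1)], [np.float64(-2.8), np.float64(1.9)], [np.float64(-2.9), np.float64(1.8)]]
[[np.float64(-3.0), np.float64(1.6)], [np.float64(-3.1), np.float64(1.5)], [np.float64(-3.1), np.float64(1.3)], [np.float64(-3.2), np.float64(1.1)], [np.float64(-3.3), np.float64(1.0)], [np.float64(-3.3), np.float64(0.8)], [np.float64(-3.3), np.float64(0.6)], [np.float64(-3.4), np.float64(0.4)], [np.float64(-3.4), np.float64(0.3)], [np.float64(-3.4), np.float64(0.1)]]
```

>>> {"method": "play_rows", "body": {"commands": [[[0, 2, 5, 0, 1], [0, 0, 2, 0, 1], [0, 0, 0, 0, 1], [0, 0, 0, 0, 0], [0, 0, 0, 0, 0], [0, 0, 0, 0, 0], [0, 0, 0, 0, 0], [0, 0, 0, 0, 0], [0, 0, 0, 0, 0], [0, 0, 0, 0, 0]]]}}

```text
time_s: 36.53
position: [0.5611, 0.2269, 0.2397]
tool_rot: [[-0.104, 0.995, -0.0], [0.995, 0.104, 0.001], [0.001, 0.0, -1.0]]
wrist_force: [-5.3, 1.6, 3.6]
finger_gap: 0.207
finger_force: 78.0
```

>>> {"method": "play_rows", "body": {"commands": [[[0, 3.4, 0.1, 0, 0], [0, 3.4, 0.3, 0, 0], [0, 3.4, 0.4, 0, 0], [0, 3.3, 0.6, 0, 0], [0, 3.3, 0.8, 0, 0], [0, 3.3, 1.0, 0, 0], [0, 3.2, 1.1, 0, 0], [0, 3.1, 1.3, 0, 0], [0, 3.1, 1.5, 0, 0], [0, 3.0, 1.6, 0, 0]]]}}

```text
time_s: 37.37
position: [0.5933, 0.2309, 0.2311]
tool_rot: [[-0.105, 0.995, -0.001], [0.994, 0.105, 0.002], [0.002, -0.0, -1.0]]
wrist_force: [-8.5, 6.6, 4.8]
finger_gap: 0.207
finger_force: 78.4
```

>>> {"method": "play_rows", "body": {"commands": [[[0, 2.9, 1.8, 0, 0], [0, 2.8, 1.9, 0, 0], [0, 2.7, 2.1, 0, 0], [0, 2.6, 2.2, 0, 0], [0, 2.5, 2.3, 0, 0], [0, 2.3, 2.5, 0, 0], [0, 2.2, 2.6, 0, 0], [0, 2.1, 2.7, 0, 0], [0, 1.9, 2.8, 0, 0], [0, 1.8, 2.9, 0, 0]]]}}

```text
time_s: 38.2
position: [0.6169, 0.2339, 0.2076]
tool_rot: [[-0.105, 0.994, -0.0], [0.994, 0.105, 0.003], [0.003, 0.0, -1.0]]
wrist_force: [-9.0, 10.2, 8.3]
finger_gap: 0.207
finger_force: 78.7
```

Run:
```python
from fit import *
c=np.load('c.npy'); a=np.radians(60)
to(W(c,[.065*np.sin(a),.185,.171+.065*np.cos(a)]))
```

```text
t 38.2 P [0.6169 0.2339 0.2076] psi 1.676 gap 0.207 F [-9.  10.2  8.3]
shift mm [-1.5 -0.7  4.1]
```

>>> {"method": "play_rows", "body": {"commands": [[[0, 1.6, 3.0, 0, 0], [0, 1.5, 3.1, 0, 0], [0, 1.3, 3.1, 0, 0], [0, 1.1, 3.2, 0, 0], [0, 1.0, 3.3, 0, 0], [0, 0.8, 3.3, 0, 0], [0, 0.6, 3.3, 0, 0], [0, 0.4, 3.4, 0, 0], [0, 0.3, 3.4, 0, 0], [0, 0.1, 3.4, 0, 0]]]}}

```text
time_s: 39.03
position: [0.6258, 0.2351, 0.1757]
tool_rot: [[-0.105, 0.994, 0.001], [0.994, 0.105, 0.003], [0.003, 0.001, -1.0]]
wrist_force: [-8.9, 11.2, 10.2]
finger_gap: 0.206
finger_force: 79.1
```

>>> {"method": "play_rows", "body": {"commands": [[[0, -0.1, 3.4, 0, 0], [0, -0.3, 3.4, 0, 0], [0, -0.4, 3.4, 0, 0], [0, -0.6, 3.3, 0, 0], [0, -0.8, 3.3, 0, 0], [0, -1.0, 3.3, 0, 0], [0, -1.1, 3.2, 0, 0], [0, -1.3, 3.1, 0, 0], [0, -1.5, 3.1, 0, 0], [0, -1.6, 3.0, 0, 0]]]}}

```text
time_s: 39.87
position: [0.618, 0.2341, 0.1437]
tool_rot: [[-0.105, 0.994, 0.003], [0.995, 0.105, 0.003], [0.003, 0.004, -1.0]]
wrist_force: [-0.8, 10.2, 13.3]
finger_gap: 0.208
finger_force: 79.4
```

Run:
```python
from fit import *
c=np.load('c.npy'); a=np.radians(120)
to(W(c,[.065*np.sin(a),.185,.171+.065*np.cos(a)]))
```

```text
t 39.87 P [0.618  0.2341 0.1437] psi 1.6757 gap 0.208 F [-0.8 10.2 13.3]
shift mm [-1.5 -1.8  5.2]
```

>>> {"method": "play_rows", "body": {"commands": [[[0, -1.8, 2.9, 0, 0], [0, -1.9, 2.8, 0, 0], [0, -2.1, 2.7, 0, 0], [0, -2.2, 2.6, 0, 0], [0, -2.3, 2.5, 0, 0], [0, -2.5, 2.3, 0, 0], [0, -2.6, 2.2, 0, 0], [0, -2.7, 2.1, 0, 0], [0, -2.8, 1.9, 0, 0], [0, -2.9, 1.8, 0, 0]]]}}

```text
time_s: 40.7
position: [0.5949, 0.2311, 0.1193]
tool_rot: [[-0.104, 0.995, 0.004], [0.995, 0.104, 0.003], [0.002, 0.004, -1.0]]
wrist_force: [7.9, 8.8, 5.2]
finger_gap: 0.208
finger_force: 78.9
```

>>> {"method": "play_rows", "body": {"commands": [[[0, -3.0, 1.6, 0, 0], [0, -3.1, 1.5, 0, 0], [0, -3.1, 1.3, 0, 0], [0, -3.2, 1.1, 0, 0], [0, -3.3, 1.0, 0, 0], [0, -3.3, 0.8, 0, 0], [0, -3.3, 0.6, 0, 0], [0, -3.4, 0.4, 0, 0], [0, -3.4, 0.3, 0, 0], [0, -3.4, 0.1, 0, 0]]]}}

```text
time_s: 41.53
position: [0.5621, 0.227, 0.1098]
tool_rot: [[-0.104, 0.995, 0.003], [0.995, 0.104, 0.001], [0.001, 0.003, -1.0]]
wrist_force: [6.9, 4.0, -0.2]
finger_gap: 0.213
finger_force: 78.5
```

>>> {"method": "play_rows", "body": {"commands": [[[0, 0, 0, 0, 0], [0, 0, 0, 0, 0], [0, 0, 0, 0, 0], [0, 0, 0, 0, 0], [0, 0, 0, 0, 0], [0, 0, 0, 0, 0], [0, 0, 0, 0, 0], [0, 0, 0, 0, 0], [0, 0, 0, 0, 0], [0, 0, 0, 0, 0]]]}}

```text
time_s: 42.37
position: [0.5616, 0.2269, 0.1097]
tool_rot: [[-0.104, 0.995, 0.001], [0.995, 0.104, 0.001], [0.001, 0.001, -1.0]]
wrist_force: [0.3, 5.6, 5.6]
finger_gap: 0.203
finger_force: 78.9
```

Run:
```python
from fit import *
c=np.load('c.npy'); a=np.pi
to(W(c,[0,.185,.171-.065]))
snap('top','pics/top5.png');snap('side','pics/side5.png')
im=cv2.imread('pics/top5.png'); a=cv2.resize(im[98:228,228:338],None,fx=4,fy=4,interpolation=cv2.INTER_CUBIC)
b=cv2.imread('pics/side5.png')[150:270,260:400]; b=cv2.resize(b,(360,308),interpolation=cv2.INTER_CUBIC)
b=cv2.copyMakeBorder(b,0,520-b.shape[0],0,0,0)
cv2.imwrite('pics/c7.png',np.hstack([a,b]))
```

```text
t 42.37 P [0.5616 0.2269 0.1097] psi 1.6749 gap 0.203 F [0.3 5.6 5.6]
shift mm [-0.3 -1.3  3.7]
```

View pics/c7.png

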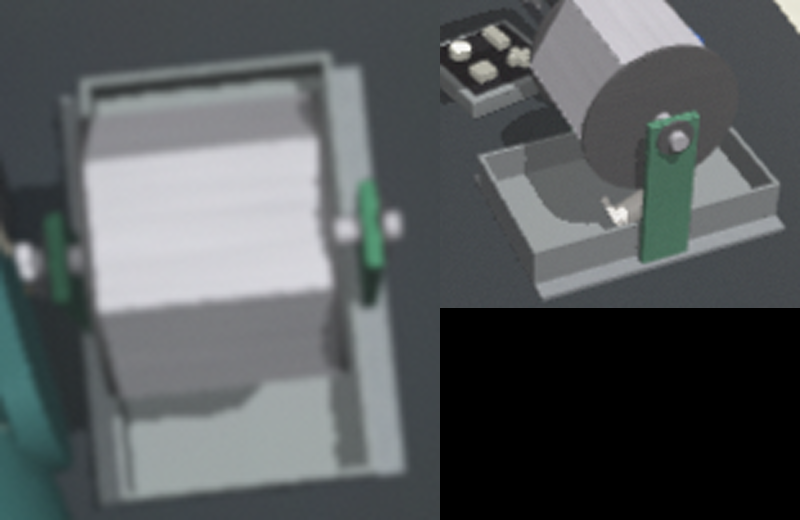

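The port is down, and in the side view one bushing lies in the tray at (620,210). The others are hidden under the drum. I'll crank back by the reverse path and check that the drum is empty.

>>> {"method": "play_rows", "body": {"commands": [[[0, 3.4, -0.1, 0, 0], [0, 3.4, -0.3, 0, 0], [0, 3.4, -0.4, 0, 0], [0, 3.3, -0.6, 0, 0], [0, 3.3, -0.8, 0, 0], [0, 3.3, -1.0, 0, 0], [0, 3.2, -1.1, 0, 0], [0, 3.1, -1.3, 0, 0], [0, 3.1, -1.5, 0, 0], [0, 3.0, -1.6, 0, 0]]]}}

```text
time_s: 43.3
position: [0.5927, 0.2308, 0.1179]
tool_rot: [[-0.104, 0.995, -0.003], [0.995, 0.104, 0.001], [0.001, -0.003, -1.0]]
wrist_force: [-11.9, 9.8, 6.1]
finger_gap: 0.201
finger_force: 79.2
```

>>> {"method": "play_rows", "body": {"commands": [[[0, 2.9, -1.8, 0, 0], [0, 2.8, -1.9, 0, 0], [0, 2.7, -2.1, 0, 0], [0, 2.6, -2.2, 0, 0], [0, 2.5, -2.3, 0, 0], [0, 2.3, -2.5, 0, 0], [0, 2.2, -2.6, 0, 0], [0, 2.1, -2.7, 0, 0], [0, 1.9, -2.8, 0, 0], [0, 1.8, -2.9, 0, 0]]]}}

```text
time_s: 44.13
position: [0.6161, 0.2338, 0.1407]
tool_rot: [[-0.105, 0.994, -0.004], [0.994, 0.105, 0.002], [0.002, -0.003, -1.0]]
wrist_force: [-7.9, 14.1, -1.8]
finger_gap: 0.202
finger_force: 78.5
```

>>> {"method": "play_rows", "body": {"commands": [[[0, 1.6, -3.0, 0, 0], [0, 1.5, -3.1, 0, 0], [0, 1.3, -3.1, 0, 0], [0, 1.1, -3.2, 0, 0], [0, 1.0, -3.3, 0, 0], [0, 0.8, -3.3, 0, 0], [0, 0.6, -3.3, 0, 0], [0, 0.4, -3.4, 0, 0], [0, 0.3, -3.4, 0, 0], [0, 0.1, -3.4, 0, 0]]]}}

```text
time_s: 44.97
position: [0.6256, 0.235, 0.1733]
tool_rot: [[-0.105, 0.994, -0.001], [0.994, 0.105, 0.003], [0.003, -0.001, -1.0]]
wrist_force: [2.6, 17.4, -4.6]
finger_gap: 0.203
finger_force: 78.2
```

Run:
```python
from fit import *
c=np.load('c.npy'); a=np.pi/2
to(W(c,[.065,.185,.171]))
```

```text
t 44.97 P [0.6256 0.235  0.1733] psi 1.6759 gap 0.203 F [ 2.6 17.4 -4.6]
shift mm [-1.6 -0.8  2.3]
```

>>> {"method": "play_rows", "body": {"commands": [[[0, -0.1, -3.4, 0, 0], [0, -0.3, -3.4, 0, 0], [0, -0.4, -3.4, 0, 0], [0, -0.6, -3.3, 0, 0], [0, -0.8, -3.3, 0, 0], [0, -1.0, -3.3, 0, 0], [0, -1.1, -3.2, 0, 0], [0, -1.3, -3.1, 0, 0], [0, -1.5, -3.1, 0, 0], [0, -1.6, -3.0, 0, 0]]]}}

```text
time_s: 45.8
position: [0.6174, 0.234, 0.2064]
tool_rot: [[-0.105, 0.994, 0.0], [0.994, 0.105, 0.003], [0.003, 0.001, -1.0]]
wrist_force: [4.9, 16.0, -2.7]
finger_gap: 0.206
finger_force: 78.4
```

>>> {"method": "play_rows", "body": {"commands": [[[0, -1.8, -2.9, 0, 0], [0, -1.9, -2.8, 0, 0], [0, -2.1, -2.7, 0, 0], [0, -2.2, -2.6, 0, 0], [0, -2.3, -2.5, 0, 0], [0, -2.5, -2.3, 0, 0], [0, -2.6, -2.2, 0, 0], [0, -2.7, -2.1, 0, 0], [0, -2.8, -1.9, 0, 0], [0, -2.9, -1.8, 0, 0]]]}}

```text
time_s: 46.63
position: [0.594, 0.231, 0.2307]
tool_rot: [[-0.105, 0.995, 0.001], [0.995, 0.105, 0.002], [0.002, 0.002, -1.0]]
wrist_force: [6.5, 11.7, 0.7]
finger_gap: 0.205
finger_force: 78.8
```

>>> {"method": "play_rows", "body": {"commands": [[[0, -3.0, -1.6, 0, 0], [0, -3.1, -1.5, 0, 0], [0, -3.1, -1.3, 0, 0], [0, -3.2, -1.1, 0, 0], [0, -3.3, -1.0, 0, 0], [0, -3.3, -0.8, 0, 0], [0, -3.3, -0.6, 0, 0], [0, -3.4, -0.4, 0, 0], [0, -3.4, -0.3, 0, 0], [0, -3.4, -0.1, 0, 0]]]}}

```text
time_s: 47.47
position: [0.5619, 0.2269, 0.2397]
tool_rot: [[-0.104, 0.995, 0.002], [0.995, 0.104, 0.001], [0.001, 0.002, -1.0]]
wrist_force: [7.2, 5.7, 4.0]
finger_gap: 0.209
finger_force: 79.2
```

Run:
```python
from fit import *
c=np.load('c.npy')
to(W(c,[0,.185,.236]))
```

```text
t 47.47 P [0.5619 0.2269 0.2397] psi 1.675 gap 0.209 F [7.2 5.7 4. ]
shift mm [-0.3 -1.6  3.7]
```

Release, lift clear, and look.

>>> {"method": "play_rows", "body": {"commands": [[[0, -1.5, 0, 0, 0], [0, 0, 0, 0, 0], [0, 0, 0, 0, 1], [0, 0, 0, 0, 1], [0, 0, 0, 0, 1], [0, 0, 0, 0, 1], [0, 0, 0, 0, 1], [0, 0, -15, 0, 1], [0, 0, -25, 0, 1], [0, 0, -25, 0, 1]]]}}

```text
time_s: 48.3
position: [0.5595, 0.2263, 0.3056]
tool_rot: [[-0.104, 0.995, -0.001], [0.995, 0.104, -0.0], [-0.0, -0.001, -1.0]]
wrist_force: [-0.6, -0.3, 0.3]
finger_gap: 0.998
finger_force: 0.0
```

>>> {"method": "play_rows", "body": {"commands": [[[0, 0, -30, 0, 1], [0, 0, -30, 0, 1], [20, 0, 0, 0, 1], [20, 0, 0, 0, 1], [20, 0, 0, 0, 1], [0, 0, 0, 0, 1], [0, 0, 0, 0, 1], [0, 0, 0, 0, 1], [0, 0, 0, 0, 1], [0, 0, 0, 0, 1]]]}}

```text
time_s: 49.13
position: [0.5537, 0.2854, 0.3646]
tool_rot: [[-0.103, 0.995, 0.0], [0.995, 0.103, 0.0], [-0.0, 0.0, -1.0]]
wrist_force: [0.4, 0.1, -1.5]
finger_gap: 0.997
finger_force: 0.0
```

Run:
```python
from h import *
to(None)
snap('top','pics/top6.png');snap('side','pics/side6.png')
im=cv2.imread('pics/top6.png'); a=cv2.resize(im[98:228,228:338],None,fx=4,fy=4,interpolation=cv2.INTER_CUBIC)
b=cv2.imread('pics/side6.png')[110:270,240:400]; b=cv2.resize(b,(360,360),interpolation=cv2.INTER_CUBIC)
b=cv2.copyMakeBorder(b,0,520-b.shape[0],0,0,0)
cv2.imwrite('pics/c8.png',np.hstack([a,b]))
```

```text
t 49.13 P [0.5537 0.2854 0.3646] psi 1.674 gap 0.997 F [ 0.4  0.1 -1.5]
```

View pics/c8.png

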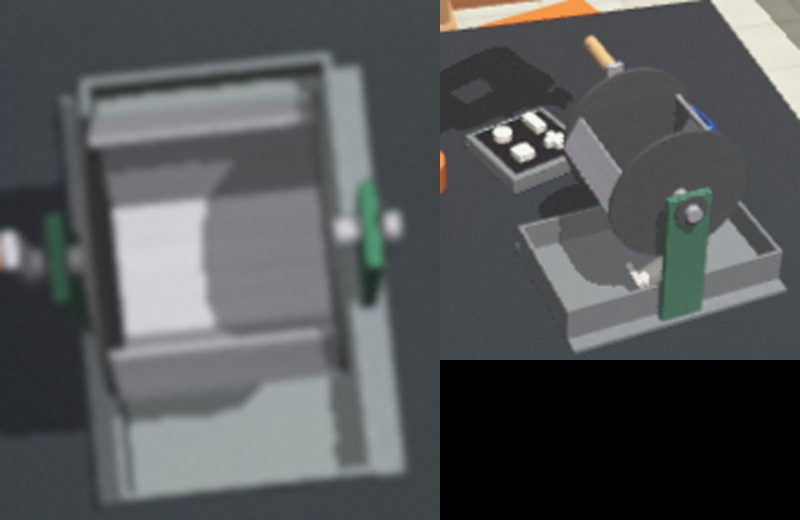

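View pics/side6.png

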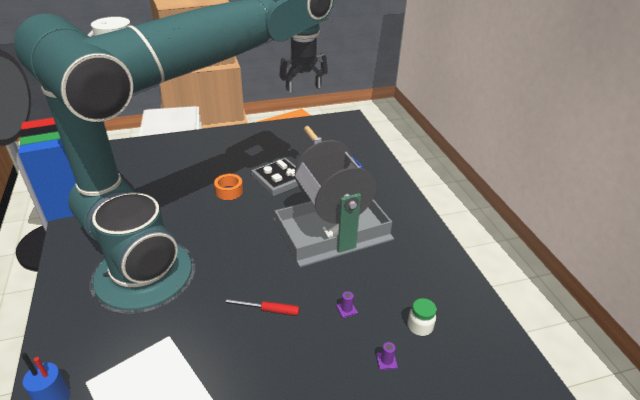

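The drum interior is empty and the bystanders have not moved, but the crank looks slightly past vertical. I'll measure its angle.

Run:
```python
from fit import *
c=np.load('c.npy').copy()
for f in('top2','top4','top6'):
    im=cv2.imread(f'pics/{f}.png').astype(int)
    m=(im[:,:,2]-im[:,:,0]>60)&(im[:,:,2]>150); m[:, :185]=0;m[:,245:]=0;m[:120]=0;m[190:]=0
    v,u=np.nonzero(m); print(f,len(u),u.min() if len(u) else 0,u.max() if len(u) else 0,u.mean(),v.mean())
for t in(-.2,-.1,0,.1,.2,.3):
    c[3]=t; print(t,proj('top',crank(c,.065,.14)).round(1),proj('top',crank(c,.065,.177)).round(1),proj('top',W(c,[.042*np.sin(t)-.069*np.cos(t),0,.19+.042*np.cos(t)+.069*np.sin(t)])).round(1),proj('top',W(c,[.042*np.sin(t)+.069*np.cos(t),0,.19+.042*np.cos(t)-.069*np.sin(t)])).round(1))
```

```text
top2 222 197 227 212.21621621621622 166.13063063063063
top4 102 213 227 220.44117647058823 164.86274509803923
top6 224 196 227 211.84375 162.19642857142858
-0.2 [226.1 165.4] [212.  166.7] [282.7 186.2] [277.8 134.2]
-0.1 [225.9 162.9] [211.7 164.2] [282.4 184.8] [277.8 132.7]
0 [225.7 160.5] [211.5 161.7] [282.1 183. ] [277.8 131.6]
0.1 [225.5 158. ] [211.3 159.3] [281.8 181. ] [277.9 130.8]
0.2 [225.4 155.7] [211.2 156.9] [281.5 178.8] [278.  130.2]
0.3 [225.3 153.4] [211.2 154.6] [281.2 176.3] [278.1 130. ]
```

Sleeve at (211.8,162.2) gives a drum angle of about -0.02 rad. The port faces up, the drum is empty and no bushings remain on the bench, so I'm handing in.

```bash
python3 -c "
from bench import close_job
print(close_job())"
```

```text
the job is handed in; nothing more can be done
None
```

I ran the batch and handed it in: three bushings into the drum, then the round, square and bar keys pressed to the stop, then the drum emptied and cranked back to port up (about -0.02 rad). The drum is empty and no aluminium bushings are left on the bench. I saw only one of the three in the tray directly, because the drum hides the middle of it, and `close_job()` gave no verdict.

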